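Sweep the assembly board clear into its catch drawer

TASK

Clear the wooden assembly board behind the vice: hook the part-open catch drawer under it right out with a fingertip, sweep the three small fittings (one copper coupling and two brass hex nipples) along the board and off its open edge into the drawer, then push the drawer fully shut. Only push and sweep, gently: do not pinch, lift or carry the fittings. Leave the heavy steel die head standing where it is on the board, and do not disturb the tools and tins round about.

Things in the scene. Friction and masses are not known exactly. Their poses are not given: they have to be found in the camera images.
- board: Fixed wooden unit on the bench, 200 (own x) x 170 mm (y). Origin: centre of underside, z up. Own -x is its front (roughly the robot's right): the top is open-edged there and the drawer comes out below. Flat top 90 mm up, 12 mm thick, own x -100 (open edge) to +88 mm, y -70 to +70 mm; wooden lips 20 mm high at rear and both sides.
- board_edge (a point): Middle of the board's open front edge, at its top face (own x = -100 mm, z = 90 mm in the board's frame); axes as the board's.
- drawer (a joint): Catch drawer: 0 shut, 0.11 m fully out (stop). Slides along the board's own -x, about 2 N friction, stays where left. Starts 55 to 75 mm out. The gap between the board's open edge and the inner face of the drawer front equals this value, is 140 mm wide and open from above.
- drawer_front (a point): Middle of the top rim of the drawer front, a panel 12 mm thick (point halfway through), 170 mm wide, bottom 4 and top 110 mm above the bench (shut, it is the fourth lip of the board); at own x = -106 mm minus the drawer value in the board's frame. Axes as the board's. The flat outer face, 6 mm to -x, has a steel knob at its middle: 22 mm wide, 19 mm out, 50 mm up.
- drawer_floor (a point): Centre of the drawer's inner floor, 10 mm above the bench, 98.5 mm to +x of the drawer front's point; floor 175 (x) x 140 mm (y), side and back walls 5 mm thick, 56 mm high inside. Axes as the board's; moves with the drawer.
- copper_coupling: Copper pipe coupling, a plain tube 32 mm in diameter and 44 mm tall, standing on the board, about 50 g. Origin: centre of its underside, z up the tube.
- brass_nipple_1: Brass hex nipple, 32 x 36 mm and 38 mm tall, threaded at both ends, standing on the board, about 100 g. Origin: centre of its underside, z up.
- brass_nipple_2: A second brass hex nipple, the same as the first.
- die_head_3: Steel threading die head, 52 mm diameter, 49 mm tall, 0.42 kg, standing on the board near the rear corner farther from the robot; it stays there. Origin: centre of its underside, z up.
- cement_tin: Round metal lever-lid tin, 70 mm diameter, 98 mm tall, on the bench to the right of the vice; a bystander. Origin: centre of its underside.
- screwdriver_cross: Screwdriver, 29 x 209 x 36 mm, lying to the left of the vice; a bystander. Origin: centre of its underside.
- solder_spool: Spool of solder, 76 x 72 x 44 mm, on the bench to the right of the vice, nearer the front edge; a bystander. Origin: centre of its underside.

How it is judged:
By the outcome, as a careful person would: the job done as asked, in the order asked, and still so for the second after the job is handed in, with the robot touching nothing.
It also fails if it takes over 64 s, if anything falls off the work surface, if the arm or the gripper's body presses on something with over 40 N, if the wrist force passes 120 N, or if a joint passes its speed limit or range.

ROBOT

A 6-joint arm with a two-finger parallel gripper is mounted at the origin on a cart in front of the work surface, level with it; the furniture and walls round the work are solid. World frame = base frame: x ahead of the robot, y to its left, z up, the work surface at z = 0. Lengths are in m, angles in degrees, forces in N, time in s.
With the tool pointing down it reaches from about 0.35 to 0.875 m from the base axis. Payload 4.2 kg.
Tool frame: the origin (TCP) lies midway between the tips of the shut fingers; the grasp point (between the pads) lies 19 mm behind it; y points along the fingers, z is the direction in which the jaws open and shut, and the axes are right-handed (so a half turn about y gives the same grasp; the last joint's range is limited). The gripper opens to 87 mm and grips with 3 to 60 N. Pads are 19 mm wide; open, the fingers measure 117 mm over their backs; the gripper's body (75 mm by 190 mm) begins 51 mm behind the grasp point.
Start: joints at [85.061, 22.042, 0.453, 0, -68.411, -14.817], TCP at [0.211, 0.588, 0.193] pointing down, gripper open.
Joint ranges: [-179.83, 179.83], [-69.29, 118.12], [-61.27, 80.66], [-181.25, 117.63], [-171.15, -9.14], [-177.46, 177.46]. Speed limits (degrees/s): [159.86, 159.86, 180, 180, 180, 180].

INTERFACE

Orientations are given as [roll, pitch, yaw] about the fixed x, y, z axes, in that order (R = Rz(yaw) Ry(pitch) Rx(roll)).
In Python, from workcell import env gives the robot as it stands. The module is installed in compiled form; this text tells all that it offers. Calls block until the motion is done:
- env.goto(position, orientation): joint-space move of the TCP to a pose.
- env.move_straight(position, rotation=None, rate=0.15, force_limit=None): straight line of the TCP; rotation=None keeps the orientation; rate is the mean speed in m/s. With force_limit (N) it stops when the force on the tool has changed by that much, and returns True; else False.
- env.set_joints(angles): joint-space move.
- env.gripper_to(opening, grasp_force=None): opening from 0.0 (shut) to 1.0 (fully open); grasp_force is the grip in N (None keeps the last); returns when the fingers have stopped.
- env.dwell(seconds).
- env.inverse_kinematics(position, orientation): joint angles nearest the present ones, or None.
- env.read_state(): the state.
- env.grab_frame(name): name is "scene" or "top" or "wrist"; returns a dict with "image" (480x640x3 uint8, blue, green, red), "fx", "fy", "cx", "cy" (pixels), "D" ([k1, k2, p1, p2, k3] as OpenCV has them; the pictures are not rectified), "position" and "orientation" of the camera in the world. Camera axes: x right, y up, looking along -z (the intrinsics and any distortion apply to the point x, -y, -z); pixel columns grow to the right and rows downward; lengths in m; the calibration is good to about 2 mm. A picture is of the moment at which its call begins. There is no depth.
A pose or a line that the arm cannot do raises env.Unreachable and nothing moves.
- env.close_job(): hands the job in, once; it reports no verdict.
Trained networks look in a picture, given as the dict that the camera call returned (one of the last four; its "shot" number tells which), for a name from the list of things; names that differ only in an ending like _2 or _b are one class to them, and where a whole thing is asked for, a point or a joint stands for the part that bears it (a point fixed in the world has none). Each returns a list of dicts, best first, with "score" (0 to 1); they miss things now and then, are a little off and sometimes report something else, mostly with a low value. They report only what shows in the picture. A call takes as long as a camera call.
- env.search_frame(picture, thing): "xyz" ([x, y, z] in m, in world coordinates, good to about 4 mm: the middle of the surface that is visible of it).
- env.trace(picture, thing): "mask" (480x640 bool, what is visible of it).
The state is a dict: "clock": time; "joint_positions": joint angles; "qvel": joint speeds; "joint_torque": joint torques, N m; "position": TCP position; "tool_rot": TCP orientation; "force": force on the tool from outside, world axes, zero at the start; "wrist_torque": the same for the moment, N m; "opening": opening from 0.0 (shut) to 1.0 (fully open).
Only numpy, scipy, OpenCV 4.12 (cv2) and the standard library are available. Lean on these libraries where they do the work, as an engineer would, in place of code of your own. Each camera call takes 0.05 s, during which the arm holds its last target.

## Working session

There is one attempt and no reset: what is moved stays moved. The work goes in short steps, each a Python script; the robot and the scene stay as the last script left them, time stands still between calls to the robot, and variables do not carry over. Pictures are saved under pics/ and viewed, and the job is handed in when it is done.

```bash
ls; mkdir -p pics; python3 - <<'E'
from workcell import env
import cv2
s=env.read_state(); print(s)
for n in ["scene","top","wrist"]:
    f=env.grab_frame(n); cv2.imwrite(f"pics/a_{n}.png",f["image"])
    print(n,f["position"],f["orientation"],f["fx"],f["cx"],f["cy"],f["D"])
    for t in ["board","drawer_front","drawer_floor","copper_coupling","brass_nipple_1","die_head_3","cement_tin","solder_spool","screwdriver_cross"]:
        try: r=env.search_frame(f,t); print(t,[(round(d["score"],2),[round(float(v),3) for v in d["xyz"]]) for d in r][:4])
        except Exception as e: print(t,e)
print(env.read_state()["clock"])
E
```

```text
pics
{'clock': 0.0, 'joint_positions': array([ 8.50631638e+01,  2.20897087e+01,  3.76808709e-01, -2.66935575e-02,
       -6.84129289e+01, -1.48158411e+01]), 'qvel': array([ 0.02601325, -0.03118874,  0.03862844,  0.02467142, -0.0237677 ,
        0.01894511]), 'joint_torque': array([ 2.63851944e-04, -3.90663099e+01,  1.87394768e+01,  4.21958864e+00,
        1.08841815e-02, -1.86766033e-04]), 'position': array([0.21100145, 0.58756401, 0.19185645]), 'tool_rot': array([-8.98720110e+01,  8.20148265e-03,  1.60237484e+02]), 'force': array([-0.5915223 ,  0.28878251, -0.15254051]), 'wrist_torque': array([ 0.00323432,  0.03674292, -0.02015362]), 'opening': 0.9988544840668406}
scene [0.91857781 0.09848079 0.83628617] [ 30.26871147  -0.44318509 122.81264311] 520.8945368731777 318.25943524232326 246.21413121843187 [0.0245915 0.        0.        0.        0.       ]
board [(0.91, [0.64, -0.043, 0.089])]
drawer_front [(0.76, [0.635, -0.176, 0.051]), (0.59, [0.421, -0.297, 0.044]), (0.15, [0.514, -0.287, 0.09])]
drawer_floor [(0.77, [0.641, -0.173, 0.049]), (0.2, [0.702, 0.04, 0.132])]
copper_couplin
[... 711 characters left out ...]
.715, -0.076, 0.117]), (0.35, [0.666, -0.051, 0.09])]
brass_nipple_1 [(0.83, [0.636, -0.085, 0.116]), (0.79, [0.634, 0.006, 0.115])]
die_head_3 [(0.68, [0.399, -0.009, 0.021]), (0.6, [0.707, 0.036, 0.125])]
cement_tin [(0.95, [0.503, -0.294, 0.094])]
solder_spool [(0.67, [0.423, -0.316, 0.041])]
screwdriver_cross [(0.79, [0.4, -0.007, 0.02])]
wrist [0.288072   0.56131699 0.38413405] [-1.73355965e+01  1.21565241e-02 -1.09695588e+02] 334.35815761948254 323.9049200667806 238.64038993356272 [-0.05835819  0.          0.          0.          0.        ]
board []
drawer_front []
drawer_floor []
copper_coupling []
brass_nipple_1 []
die_head_3 []
cement_tin []
solder_spool []
screwdriver_cross []
1.5
```

View pics/a_scene.png

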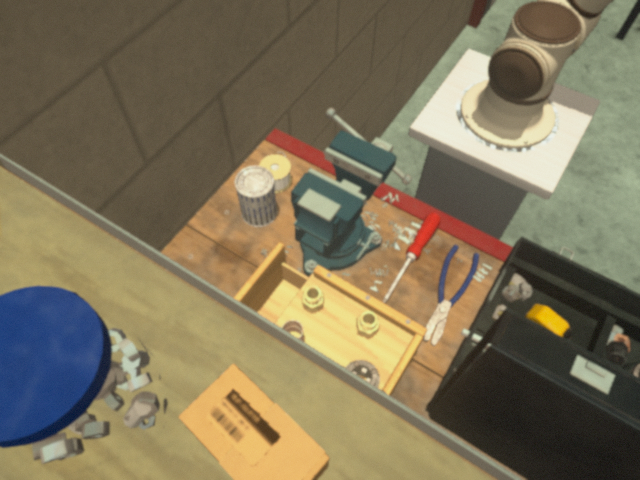

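View pics/a_top.png

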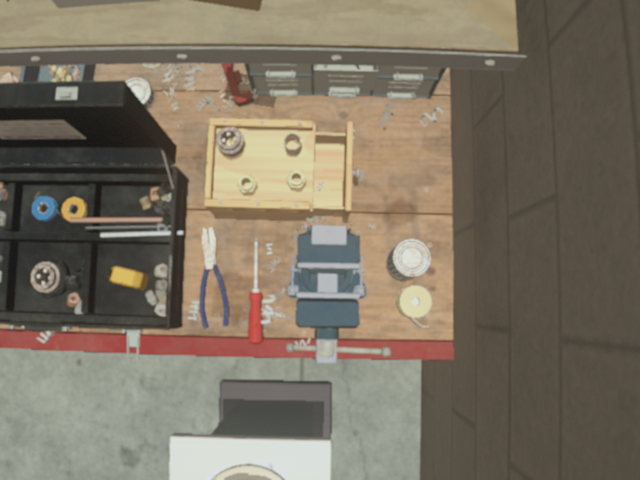

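```bash
cat > h.py <<'E'
from workcell import env
import cv2, numpy as np
from scipy.spatial.transform import Rotation as Ro
def cal(f):
    K=np.array([[f["fx"],0,f["cx"]],[0,f["fy"],f["cy"]],[0,0,1.]])
    return K,np.array(f["D"],float),np.array(f["position"],float),Ro.from_euler("xyz",f["orientation"],degrees=True).as_matrix()
def ray(f,uv):
    K,D,p,R=cal(f)
    n=cv2.undistortPoints(np.array([[uv]],float),K,D)[0,0]
    d=R@np.array([n[0],-n[1],-1.]); return p,d/np.linalg.norm(d)
def onz(f,uv,z):
    p,d=ray(f,uv); return p+d*(z-p[2])/d[2]
def proj(f,X):
    K,D,p,R=cal(f); c=(np.atleast_2d(X)-p)@R; c=c*[1,-1,-1]
    return cv2.projectPoints(c.reshape(-1,1,3),np.zeros(3),np.zeros(3),K,D)[0].reshape(-1,2)
def tri(obs):
    A=np.zeros((3,3));b=np.zeros(3)
    for f,uv in obs:
        p,d=ray(f,uv);M=np.eye(3)-np.outer(d,d);A+=M;b+=M@p
    return np.linalg.solve(A,b)
E
python3 - <<'E'
from h import *
import pickle
fs={n:env.grab_frame(n) for n in ["top","scene"]}
pickle.dump(fs,open("f.pkl","wb"))
t=fs["top"]["image"][105:225,195:375]; cv2.imwrite("pics/b_top.png",cv2.resize(t,None,fx=4.4,fy=4.4,interpolation=cv2.INTER_CUBIC))
t=fs["scene"]["image"][230:400,220:440]; cv2.imwrite("pics/b_sc.png",cv2.resize(t,None,fx=3.5,fy=3.5,interpolation=cv2.INTER_CUBIC))
t=fs["scene"]["image"][90:290,220:440]; cv2.imwrite("pics/b_sv.png",cv2.resize(t,None,fx=3,fy=3,interpolation=cv2.INTER_CUBIC))
t=fs["top"]["image"][215:375,270:450]; cv2.imwrite("pics/b_tv.png",cv2.resize(t,None,fx=3.5,fy=3.5,interpolation=cv2.INTER_CUBIC))
# shelf line
a,b=fs["scene"],fs["top"]
from scipy.optimize import least_squares
def res(v):
    r=[]
    for f,pts in ((a,[(0,156),(300,340),(520,478)]),(b,[(100,60),(300,60),(515,64)])):
        for uv in pts:
            p,d=ray(f,uv); s=(v[1]-p[2])/d[2]; r.append((p+d*s)[0]-v[0])
    return r
print(least_squares(res,[.75,.4]).x, least_squares(res,[.75,.4]).fun)
E
```

```text
[0.77443144 0.33865748] [ 0.00189608 -0.00081141 -0.00104132 -0.00190098 -0.00150876  0.00336638]
```

View pics/b_top.png

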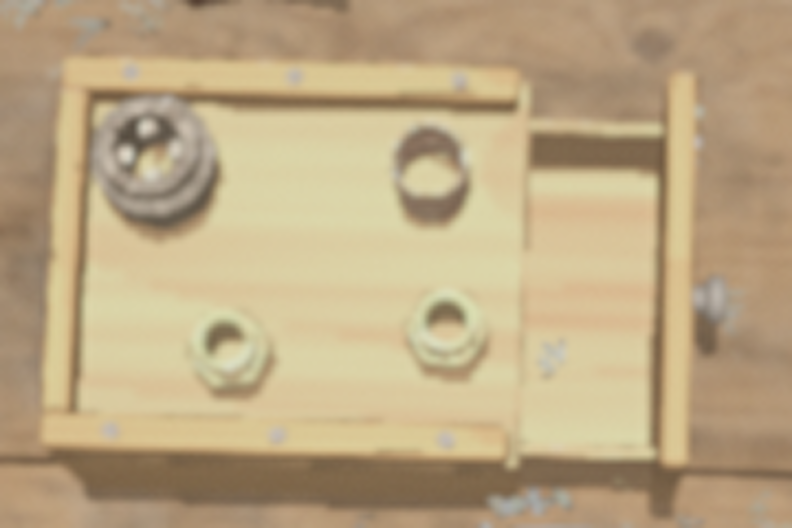

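View pics/b_sc.png

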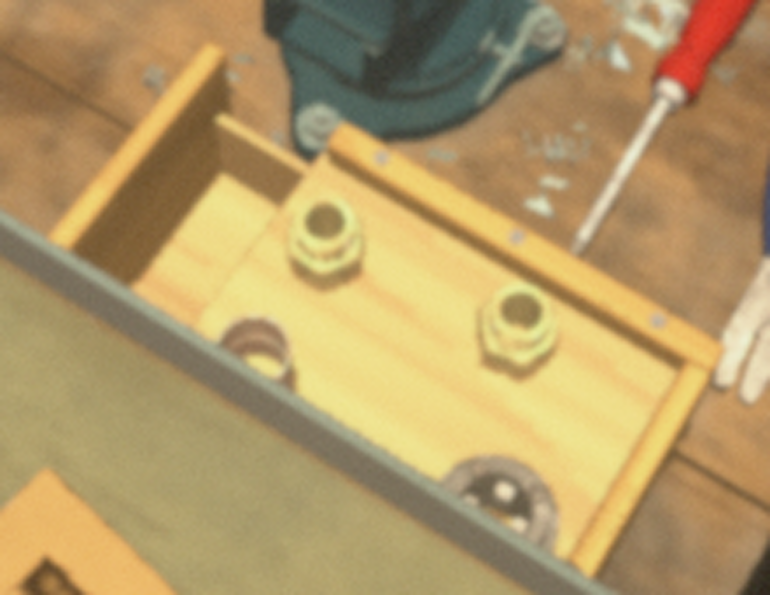

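View pics/b_sv.png

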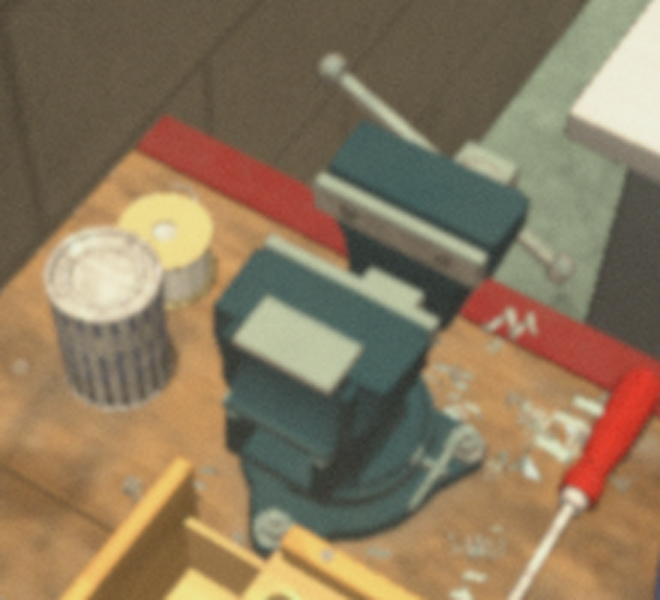

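View pics/b_tv.png

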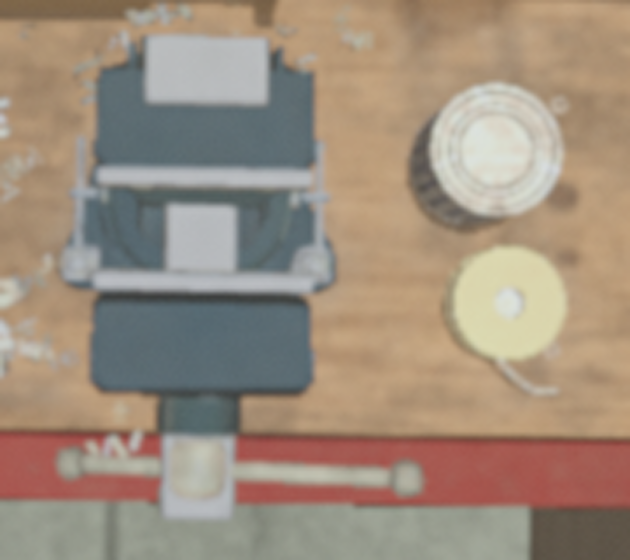

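```bash
python3 - <<'E'
from h import *
import pickle
fs=pickle.load(open("f.pkl","rb")); S,T=fs["scene"],fs["top"]
sv=lambda u,v:(220+u/3,90+v/3); tv=lambda u,v:(270+u/3.5,215+v/3.5)
bt=lambda u,v:(195+u/4.4,105+v/4.4); bs=lambda u,v:(220+u/3.5,230+v/3.5)
r=lambda x:np.round(x,4)
print("anvil",r(tri([(S,sv(233,340)),(T,tv(268,38))])),r(tri([(S,sv(333,392)),(T,tv(147,38))])))
print("jaw",r(tri([(S,sv(318,180)),(T,tv(314,283))])))
# board from top (lip tops z=.11)
print("front panel rim outer", r(onz(T,bt(695,75),.11)), r(onz(T,bt(688,465),.11)))
print("front panel rim inner", r(onz(T,bt(668,73),.11)), r(onz(T,bt(662,465),.11)))
print("lip rear", r(onz(T,bt(65,58),.11)), r(onz(T,bt(42,440),.11)))
print("edge at .09", r(onz(T,bt(529,110),.09)), r(onz(T,bt(519,440),.09)))
print("lip side ends", r(onz(T,bt(525,68),.11)), r(onz(T,bt(508,460),.11)))
print("tri front near", r(tri([(S,bs(212,45)),(T,bt(690,465))])))
print("tri lip near-rear", r(tri([(S,bs(720,352)),(T,bt(42,440))])))
print("nip tops T .128", r(onz(T,bt(448,320),.128)), r(onz(T,bt(228,342),.128)))
print("nip tri", r(tri([(S,bs(325,220)),(T,bt(447,320))])), r(tri([(S,bs(521,307)),(T,bt(228,342))])))
print("coup top z.134", r(onz(T,bt(431,165),.134)), "die", r(onz(T,bt(155,155),.139)))
E
```

```text
anvil [ 0.5472 -0.1732  0.1796] [ 0.546  -0.1142  0.1791]
jaw [ 0.4293 -0.1969  0.173 ]
front panel rim outer [ 0.7539 -0.1869  0.11  ] [ 0.5856 -0.1857  0.11  ]
front panel rim inner [ 0.7546 -0.1754  0.11  ] [ 0.5854 -0.1749  0.11  ]
lip rear [0.7571 0.0821 0.11  ] [0.5912 0.0837 0.11  ]
edge at .09 [ 0.7433 -0.1165  0.09  ] [ 0.5983 -0.1151  0.09  ]
lip side ends [ 0.7555 -0.1146  0.11  ] [ 0.5862 -0.1109  0.11  ]
tri front near [ 0.5856 -0.185   0.1045]
tri lip near-rear [0.592  0.0844 0.1059]
nip tops T .128 [ 0.6411 -0.0853  0.128 ] [0.6302 0.0049 0.128 ]
nip tri [ 0.6408 -0.0844  0.1281] [0.6299 0.0056 0.1284]
coup top z.134 [ 0.705  -0.0769  0.134 ] die [0.7061 0.0367 0.139 ]
```

```bash
cat >> h.py <<'E'
def ori(tilt=0,yaw=-1):
    R=Ro.from_euler("y",-tilt,degrees=True)*Ro.from_euler("xyz",[-90,0,yaw],degrees=True)
    return list(R.as_euler("xyz",degrees=True))
def st(tag=""):
    s=env.read_state(); print(tag,round(s["clock"],2),np.round(s["position"],4),"F",np.round(s["force"],2),"j",np.round(s["joint_positions"],0),"op",round(s["opening"],2))
E
python3 - <<'E'
from h import *
for p in [[.671,-.146,.4],[.671,-.146,.085],[.641,-.04,.097],[.63,.046,.097],[.665,-.3,.085]]:
    for y in (-1,179): print(p,y,env.inverse_kinematics(p,ori(0,y)))
print(env.inverse_kinematics([.705,-.025,.1],ori(12)))
for y in (-1,):
  print(env.inverse_kinematics([.45,.45,.42],ori(0,45)))
import pickle
fs=pickle.load(open("f.pkl","rb")); S,T=fs["scene"],fs["top"]
# toolbox lid top corner: scene (497,337)?? vs top (125,85)
print(tri([(S,(482,347)),(T,(173,155))]), onz(T,(125,85),.25))
E
```

```text
[0.671, -0.146, 0.4] -1 [ 1.18109562e+00  2.64783966e+01  3.60061488e+01 -2.54444375e-14
 -9.95277523e+01 -9.21810956e+01]
[0.671, -0.146, 0.4] 179 [ 1.18109562e+00  2.64783966e+01  3.60061488e+01  2.54444375e-14
 -9.95277523e+01  8.78189044e+01]
[0.671, -0.146, 0.085] -1 [ 1.18109562e+00  3.26755439e+01  2.02440029e+00 -2.54444375e-14
 -5.93488564e+01 -9.21810956e+01]
[0.671, -0.146, 0.085] 179 [ 1.18109562e+00  3.26755439e+01  2.02440029e+00  2.54444375e-14
 -5.93488564e+01  8.78189044e+01]
[0.641, -0.04, 0.097] -1 [ 1.08365720e+01  2.80772557e+01 -4.31394563e+00 -2.54444375e-14
 -5.76087987e+01 -1.01836572e+02]
[0.641, -0.04, 0.097] 179 [ 1.08365720e+01  2.80772557e+01 -4.31394563e+00  2.54444375e-14
 -5.76087987e+01  7.81634280e+01]
[0.63, 0.046, 0.097] -1 [ 1.88298565e+01  2.71419362e+01 -5.93940552e+00 -2.54444375e-14
 -5.69186583e+01 -1.09829856e+02]
[0.63, 0.046, 0.097] 179 [ 1.88298565e+01  2.71419362e+01 -5.93940552e+00  2.54444375e-14
 -5.69186583e+01  7.01701435e+01]
[0.665, -0.3, 0.085] -1 [-1.16286372e+01  3.65985363e+01  9.35969304e+00 -2.54444375e-14
 -6.27611567e+01 -7.93713628e+01]
[0.665, -0.3, 0.085] 179 [-1.16286372e+01  3.65985363e+01  9.35969304e+00  2.54444375e-14
 -6.27611567e+01  1.00628637e+02]
[  12.2760991    27.7266657    -7.00902194    3.67603731  -43.58993658
 -105.67998179]
[ 5.95427014e+01  2.06871326e+01  2.98247957e+01 -2.54444375e-14
 -9.91376631e+01 -1.04542701e+02]
[0.64459518 0.13163787 0.24855114] [0.76724597 0.19966624 0.25      ]
```

```bash
python3 - <<'E'
from h import *
env.gripper_to(0.0)
s=env.read_state(); env.move_straight([.211,.588,.40],rate=.3)
st()
env.goto([.671,-.146,.36],ori()); st("over")
print("hit",env.move_straight([.671,-.146,.16],rate=.25,force_limit=8)); st("down")
for n in ("scene","wrist"):
    f=env.grab_frame(n); cv2.imwrite(f"pics/c_{n}.png",f["image"])
E
```

```text
3.97 [0.2106 0.5875 0.3981] F [-0.66  1.48 -1.11] j [ 85.  19.  24.  -0. -96. -15.] op 0.0
over 7.01 [ 0.6712 -0.1451  0.3601] F [-0.4   0.15  0.18] j [  1.  26.  30.  -0. -94. -92.] op 0.01
hit False
down 7.96 [ 0.6722 -0.146   0.1618] F [-0.04  0.7   1.29] j [  1.  29.   8.   0. -68. -92.] op 0.01
```

View pics/c_scene.png

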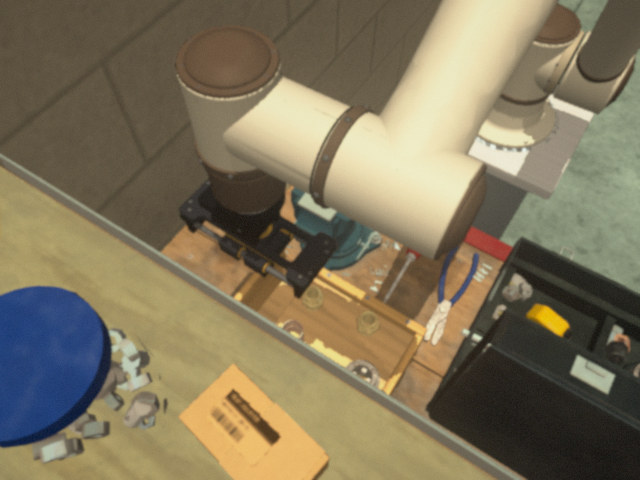

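View pics/c_wrist.png

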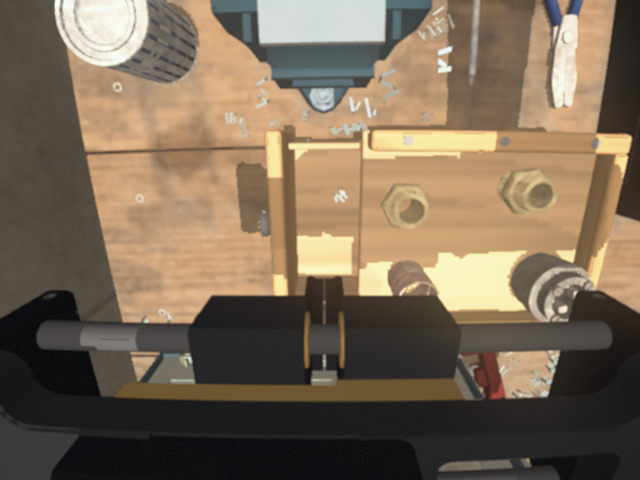

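```bash
python3 - <<'E'
from h import *
print("hit",env.move_straight([.671,-.146,.085],rate=.15,force_limit=8)); st("in")
print("hit",env.move_straight([.6695,-.225,.085],rate=.06,force_limit=14)); st("out")
f=env.grab_frame("wrist"); cv2.imwrite("pics/d_wrist.png",f["image"])
p=env.read_state()["position"]
env.move_straight([.67,p[1]+.012,.085]); env.move_straight([.67,p[1]+.012,.19],rate=.25)
st()
E
```

```text
hit False
in 8.71 [ 0.6719 -0.1462  0.0862] F [-0.67  0.51 -0.92] j [  1.  33.   2.   0. -59. -92.] op 0.0
hit False
out 10.18 [ 0.6696 -0.2246  0.085 ] F [-0.08  0.75  1.02] j [ -5.  34.   5.  -0. -61. -85.] op 0.0
 11.04 [ 0.67   -0.2127  0.1909] F [-0.34  1.27 -1.92] j [ -4.  30.  13.  -0. -73. -87.] op 0.01
```

View pics/d_wrist.png

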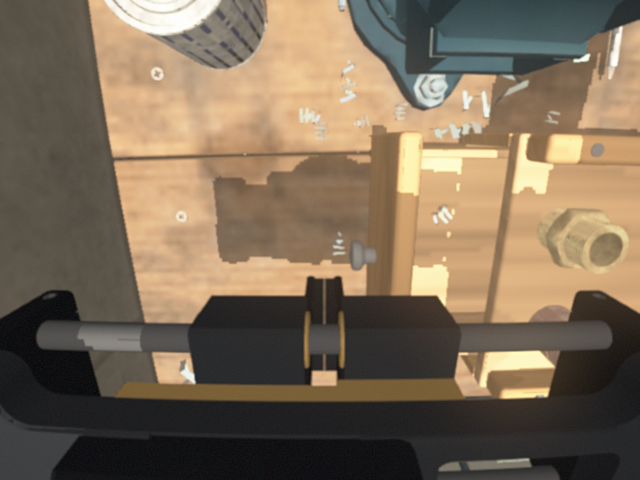

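```bash
python3 - <<'E'
from h import *
p=env.read_state()["position"]
for n in ("scene","wrist","top"):
    f=env.grab_frame(n); im=f["image"].copy(); uv=proj(f,p)[0]; print(n,uv)
    cv2.circle(im,tuple(int(round(v)) for v in uv),4,(0,0,255),1)
    pn=proj(f,[[.586,-.181,.11],[.754,-.181,.11]]); cv2.line(im,*[tuple(int(v) for v in q) for q in pn],(255,0,0),1)
    if n=="scene": im=cv2.resize(im[170:370,160:430],None,fx=2.9,fy=2.9)
    cv2.imwrite(f"pics/e_{n}.png",im)
st()
E
```

```text
scene [226.21473071 245.31821099]
wrist [322.01379588 276.00447377]
top [370.49081221 154.45269241]
 11.19 [ 0.6691 -0.2125  0.1883] F [-0.35  0.36 -0.55] j [ -4.  30.  13.  -0. -73. -87.] op 0.01
```

View pics/e_scene.png

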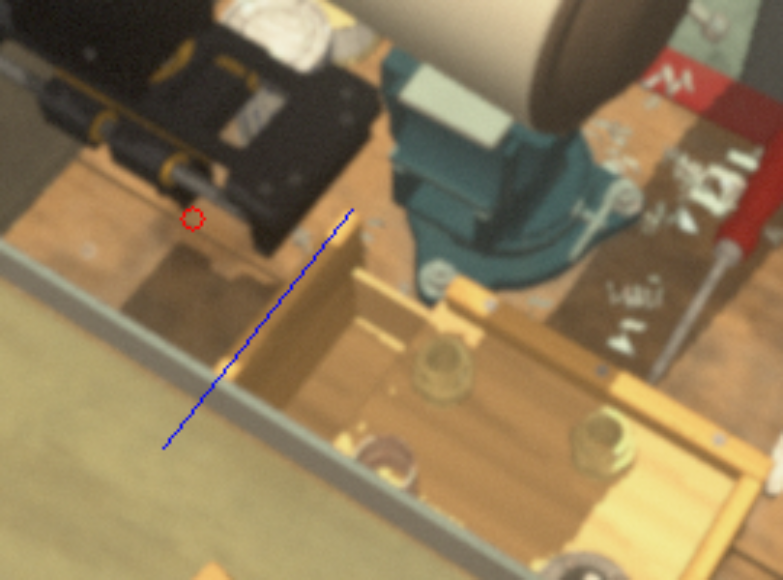

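View pics/e_wrist.png

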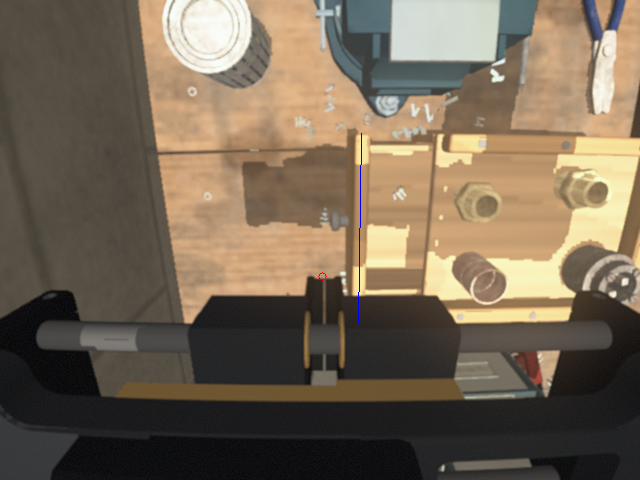

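View pics/e_top.png

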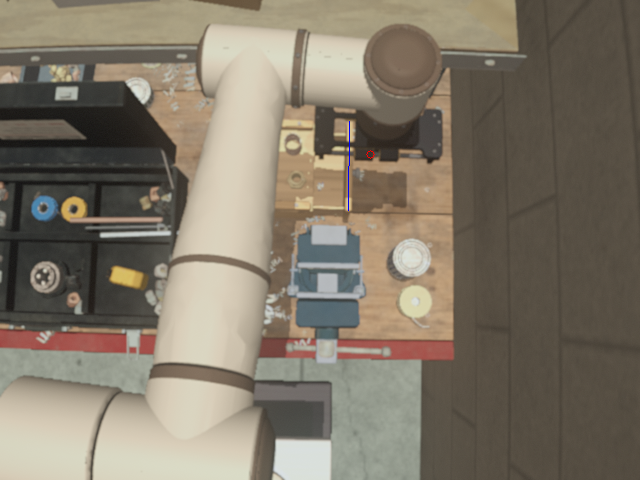

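```bash
python3 - <<'E'
from h import *
s=env.read_state()["position"]
f=env.grab_frame("wrist"); print(f["position"],f["orientation"])
for uv,z in [((347,200),.11),((369,200),.11),((432,200),.09),((322,279),.19)]: print(uv,onz(f,uv,z).round(4))
g=dict(f); g["position"]=np.array(f["position"])+np.array([.6696,-.2246,.085])-s
print("d")
for uv,z in [((370,250),.02),((397,250),.11),((420,200),.11),((509,200),.09),((550,140),.11),((322,279),.085)]: print(uv,onz(g,uv,z).round(4))
E
```

```text
[ 0.58750449 -0.21037904  0.37974028] [-1.70458174e+01 -6.19888034e-02  8.90450777e+01]
(347, 200) [ 0.6376 -0.1921  0.11  ]
(369, 200) [ 0.6378 -0.1741  0.11  ]
(432, 200) [ 0.6423 -0.1157  0.09  ]
(322, 279) [ 0.6717 -0.2128  0.19  ]
d
(370, 250) [ 0.6769 -0.1863  0.02  ]
(397, 250) [ 0.6459 -0.1847  0.11  ]
(420, 200) [ 0.6194 -0.1742  0.11  ]
(509, 200) [ 0.6237 -0.1165  0.09  ]
(550, 140) [ 0.59   -0.1108  0.11  ]
(322, 279) [ 0.6729 -0.2249  0.085 ]
```

```bash
python3 - <<'E'
from h import *
env.move_straight([.671,-.146,.19],rate=.25)
env.move_straight([.671,-.146,.078],rate=.2,force_limit=8); st("in")
f=env.grab_frame("wrist"); cv2.imwrite("pics/g0.png",f["image"])
for y in (-.165,-.180,-.195):
    print(env.move_straight([.671,y,.078],rate=.06,force_limit=14)); st()
f=env.grab_frame("wrist"); cv2.imwrite("pics/g1.png",f["image"])
for uv,z in [((322,279),.085)]: print(uv,onz(f,uv,z).round(4))
E
```

```text
in 12.37 [ 0.6719 -0.1469  0.079 ] F [ 1.05 -0.59  0.37] j [  1.  33.   2.   0. -59. -92.] op 0.0
False
 12.88 [ 0.671  -0.1655  0.0782] F [0.28 0.78 0.1 ] j [ -0.  33.   2.  -0. -59. -91.] op 0.01
False
 13.28 [ 0.671  -0.1807  0.0779] F [ 0.12 -1.06  0.24] j [ -2.  34.   3.   0. -59. -89.] op 0.01
False
 13.68 [ 0.671  -0.1959  0.078 ] F [ 0.17 -1.32  0.64] j [ -3.  34.   4.   0. -59. -88.] op 0.01
(322, 279) [ 0.6712 -0.196   0.085 ]
```

View pics/g0.png

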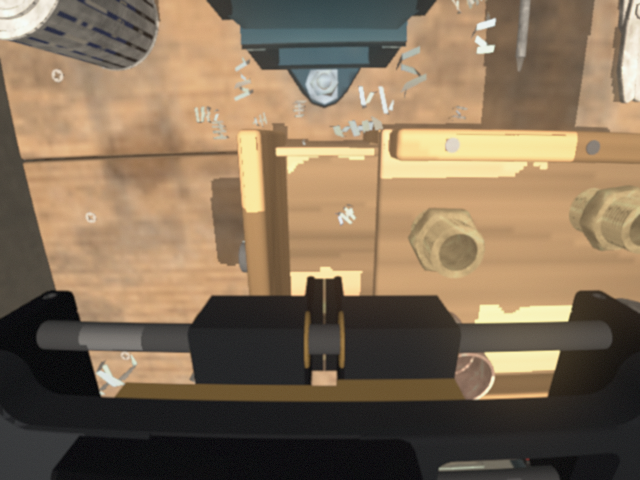

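View pics/g1.png

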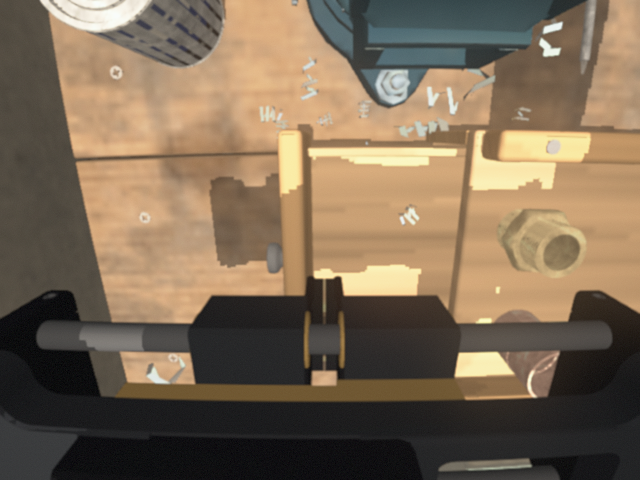

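```bash
python3 - <<'E'
from h import *
for y in (-.208,-.216,-.224,-.230):
    h=env.move_straight([.6705,y,.078],rate=.05,force_limit=14); st(h)
    if h: break
f=env.grab_frame("wrist"); cv2.imwrite("pics/g2.png",f["image"])
E
```

```text
False 14.14 [ 0.6703 -0.2087  0.078 ] F [-1.03 -0.43  0.32] j [ -4.  34.   4.   0. -60. -87.] op 0.01
False 14.45 [ 0.6704 -0.2166  0.078 ] F [ 0.35 -0.09 -0.24] j [ -5.  35.   5.   0. -60. -86.] op 0.01
True 14.66 [ 0.6705 -0.2174  0.0777] F [0.38 3.79 2.39] j [ -5.  35.   5.  -1. -60. -86.] op 0.0
```

View pics/g2.png

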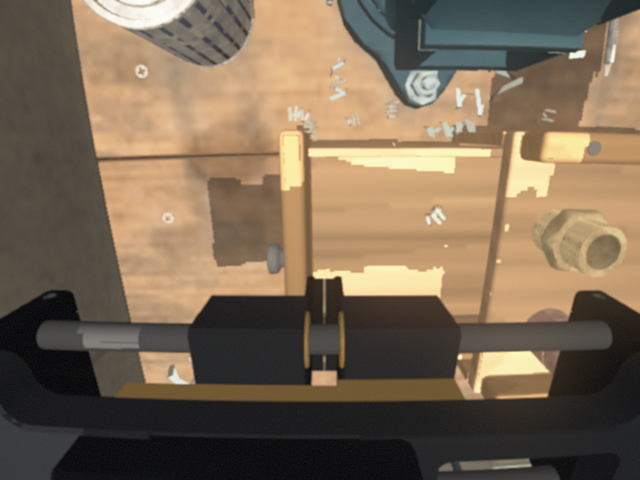

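```bash
python3 - <<'E'
from h import *
env.move_straight([.6705,-.205,.078]); env.move_straight([.6705,-.205,.19],rate=.3)
env.move_straight([.641,-.043,.19],rate=.3)
print(env.move_straight([.641,-.043,.096],rate=.15,force_limit=6)); st("down")
f=env.grab_frame("wrist"); cv2.imwrite("pics/h0.png",f["image"])
for y in (-.06,-.075):
    h=env.move_straight([.641,y,.096],rate=.06,force_limit=12); st(h)
f=env.grab_frame("wrist"); cv2.imwrite("pics/h1.png",f["image"])
E
```

```text
False
down 16.96 [ 0.6418 -0.0437  0.0968] F [-0.18 -0.19  0.66] j [  10.   28.   -4.   -0.  -58. -101.] op 0.01
False 17.44 [ 0.641  -0.0606  0.0962] F [-0.14  0.01 -1.18] j [   9.   28.   -4.   -0.  -58. -100.] op 0.01
False 17.84 [ 0.6428 -0.0754  0.0982] F [0.48 1.76 6.26] j [  7.  28.  -3.  -0. -58. -98.] op -0.0
```

View pics/h0.png

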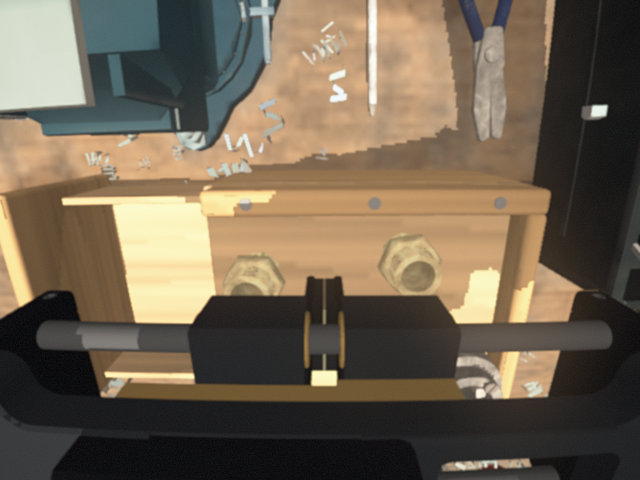

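View pics/h1.png

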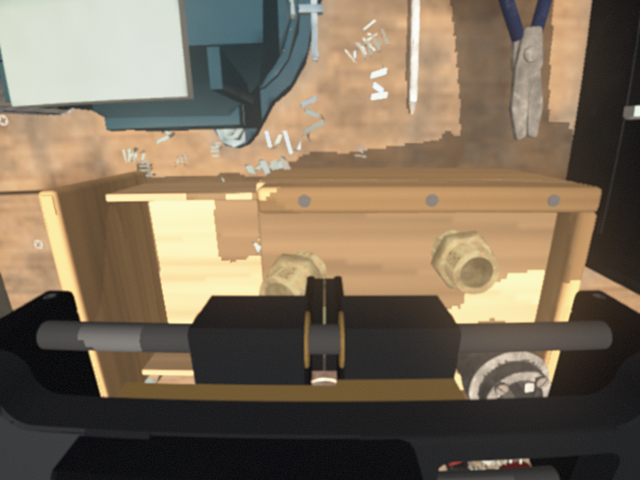

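```bash
python3 - <<'E'
from h import *
env.move_straight([.641,-.070,.19],rate=.3)
f=env.grab_frame("wrist"); im=f["image"]
p=env.read_state()["position"]
for dz in (0,.01,.02,.03,.04,.05):
  print(dz,proj(f,[[p[0]-.0095,p[1],p[2]+dz],[p[0]+.0095,p[1],p[2]+dz]]).round(0).tolist())
cv2.imwrite("pics/i0.png",cv2.resize(im[200:420,170:480],None,fx=2.5,fy=2.5,interpolation=cv2.INTER_CUBIC))
cv2.imwrite("pics/i0f.png",im)
for t in ["brass_nipple_1","copper_coupling","die_head_3"]: print(t,[(round(d["score"],2),np.round(d["xyz"],3)) for d in env.search_frame(f,t)])
st()
E
```

```text
0 [[322.0, 257.0], [323.0, 285.0]]
0.01 [[322.0, 263.0], [323.0, 293.0]]
0.02 [[322.0, 270.0], [323.0, 300.0]]
0.03 [[322.0, 277.0], [323.0, 309.0]]
0.04 [[322.0, 285.0], [323.0, 318.0]]
0.05 [[322.0, 294.0], [323.0, 329.0]]
brass_nipple_1 [(0.88, array([ 0.64 , -0.084,  0.118])), (0.72, array([0.628, 0.007, 0.112])), (0.64, array([ 0.642, -0.09 ,  0.09 ]))]
copper_coupling []
die_head_3 []
 18.56 [ 0.64   -0.0703  0.1882] F [0.7  0.36 0.93] j [  8.  24.   3.  -0. -69. -99.] op 0.01
```

View pics/i0.png

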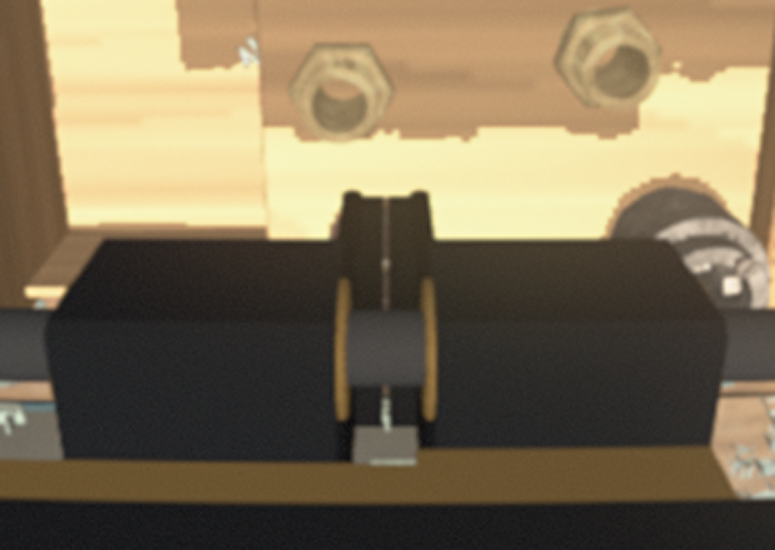

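View pics/i0f.png

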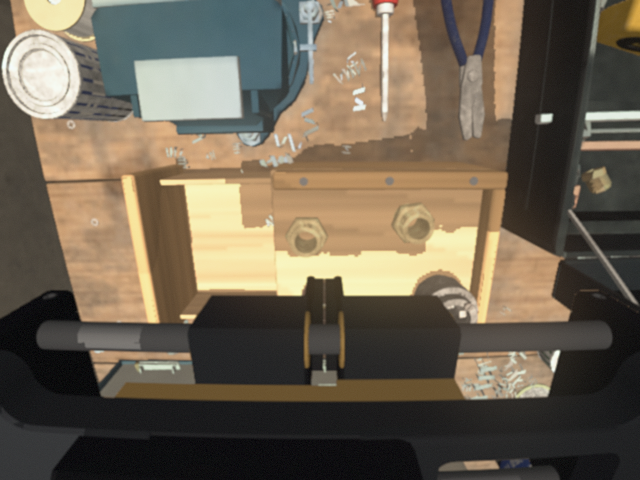

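```bash
python3 - <<'E'
from h import *
env.move_straight([.641,-.043,.15],rate=.3)
print(env.move_straight([.641,-.043,.075],rate=.15,force_limit=6)); st("down")
for y in (-.075,-.105,-.130):
    h=env.move_straight([.641-.0004,y,.075],rate=.07,force_limit=12); st(h)
    f=env.grab_frame("wrist"); cv2.imwrite(f"pics/j{int(-y*1000)}.png",f["image"])
    if h: break
E
python3 -c "
import cv2,numpy as np
a=[cv2.resize(cv2.imread(f'pics/j{k}.png'),(400,300)) for k in (75,105,130)]
cv2.imwrite('pics/j.png',np.vstack([np.hstack(a[:2]),np.hstack([a[2],a[2]*0])]))"
```

```text
False
down 19.52 [ 0.6422 -0.0434  0.0764] F [0.32 0.12 0.33] j [  10.   29.   -5.   -0.  -55. -101.] op 0.01
False 20.12 [ 0.6405 -0.0755  0.075 ] F [-0.2  -0.16 -0.32] j [  7.  30.  -5.  -0. -56. -98.] op 0.01
False 20.75 [ 0.6405 -0.1055  0.0749] F [-0.33 -0.41  0.65] j [  5.  30.  -4.  -0. -56. -95.] op 0.0
False 21.31 [ 0.6405 -0.1305  0.0749] F [ 0.14 -0.16 -0.07] j [  2.  30.  -4.  -0. -56. -93.] op 0.01
```

View pics/j.png

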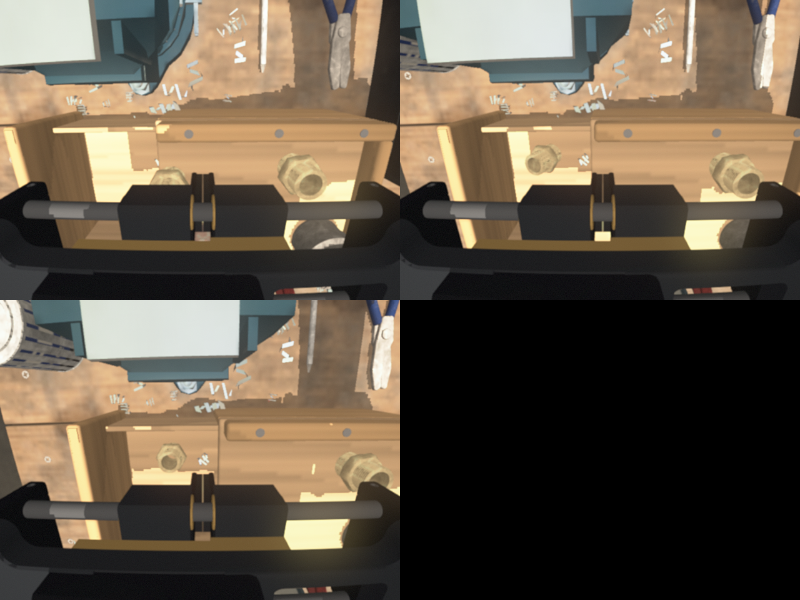

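```bash
python3 - <<'E'
from h import *
env.move_straight([.641,-.13,.17],rate=.3)
env.move_straight([.709,-.032,.16],rotation=ori(8),rate=.2); st()
f=env.grab_frame("wrist"); cv2.imwrite("pics/k0.png",f["image"])
print([(round(d["score"],2),np.round(d["xyz"],3)) for d in env.search_frame(f,"copper_coupling")])
print(env.move_straight([.709,-.032,.083],rate=.15,force_limit=6)); st("down")
for y in (-.075,-.105,-.130):
    h=env.move_straight([.709-.0008,y,.083],rate=.07,force_limit=12); st(h)
    f=env.grab_frame("wrist"); cv2.imwrite(f"pics/k{int(-y*1000)}.png",f["image"])
    if h: break
E
python3 -c "
import cv2,numpy as np
a=[cv2.resize(cv2.imread(f'pics/k{k}.png'),(400,300)) for k in (0,75,105,130)]
cv2.imwrite('pics/k.png',np.vstack([np.hstack(a[:2]),np.hstack(a[2:])]))"
```

```text
22.57 [ 0.7084 -0.0324  0.1593] F [ 0.05 -0.13 -0.2 ] j [  11.   27.    3.    2.  -58. -103.] op 0.01
[(0.76, array([ 0.708, -0.073,  0.113]))]
False
down 23.34 [ 0.7098 -0.0324  0.0841] F [ 1.12 -0.54  0.14] j [  11.   31.   -3.    2.  -48. -103.] op 0.01
False 24.11 [ 0.7081 -0.0752  0.0829] F [-0.1   0.84 -0.55] j [  7.  31.  -2.   1. -49. -99.] op 0.0
False 24.73 [ 0.7081 -0.1056  0.0829] F [0.35 0.25 0.16] j [  5.  31.  -1.   1. -49. -96.] op 0.0
False 25.29 [ 0.7081 -0.1306  0.0829] F [ 0.4   0.43 -0.54] j [  3.  32.  -1.   0. -50. -94.] op 0.0
```

View pics/k.png

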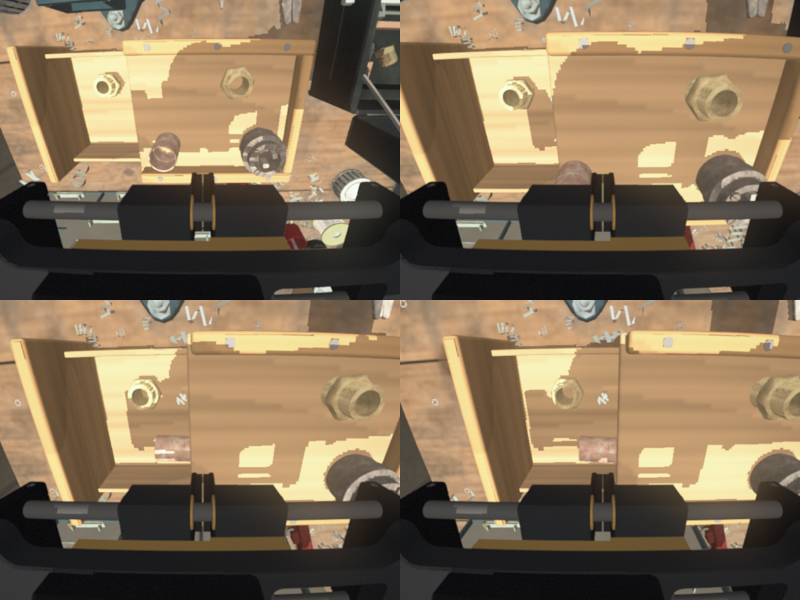

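```bash
python3 - <<'E'
from h import *
env.move_straight([.708,-.13,.17],rate=.3)
env.move_straight([.63,.046,.17],rotation=ori(0),rate=.25); st()
f=env.grab_frame("wrist"); cv2.imwrite("pics/l0.png",f["image"])
t=env.grab_frame("scene"); cv2.imwrite("pics/l1.png",t["image"])
for g in (f,t):
  for n in ("copper_coupling","brass_nipple_1"):
    print(n,[(round(d["score"],2),np.round(d["xyz"],3)) for d in env.search_frame(g,n)])
E
```

```text
26.7 [0.6299 0.0453 0.1694] F [ 1.04 -0.51 -0.3 ] j [  19.   24.   -1.    0.  -66. -110.] op 0.01
copper_coupling [(0.67, array([ 0.706, -0.151,  0.038])), (0.32, array([ 0.649, -0.224,  0.037]))]
brass_nipple_1 [(0.97, array([ 0.641, -0.159,  0.038])), (0.78, array([0.626, 0.01 , 0.115]))]
copper_coupling []
brass_nipple_1 [(0.87, array([ 0.64 , -0.166,  0.033])), (0.59, array([0.635, 0.008, 0.115]))]
```

View pics/l0.png

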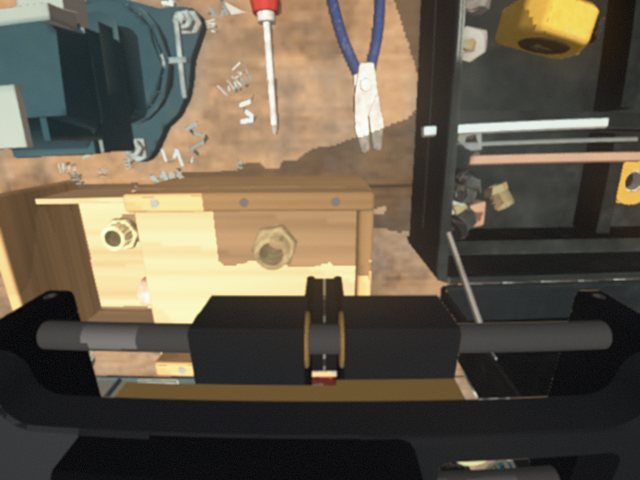

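View pics/l1.png

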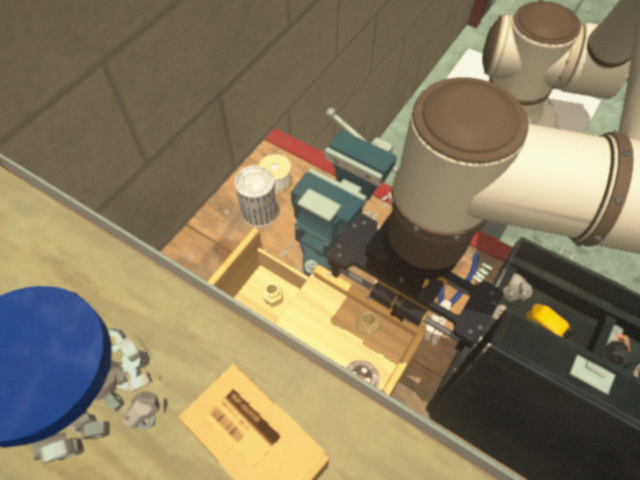

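```bash
python3 - <<'E'
from h import *
import pickle
a=cv2.imread("pics/a_top.png")[80:340,100:230]; b=cv2.imread("pics/l0.png")[150:330,330:600]
c=cv2.imread("pics/a_scene.png")[230:430,400:560]
cv2.imwrite("pics/m0.png",cv2.resize(a,None,fx=2.3,fy=2.3,interpolation=3)); cv2.imwrite("pics/m1.png",cv2.resize(b,None,fx=2.9,fy=2.9,interpolation=3))
cv2.imwrite("pics/m2.png",cv2.resize(c,None,fx=2.9,fy=2.9,interpolation=3))
f=env.grab_frame("wrist"); pickle.dump(f,open("l0.pkl","wb"))
E
```

```text
(no output)
```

View pics/m0.png

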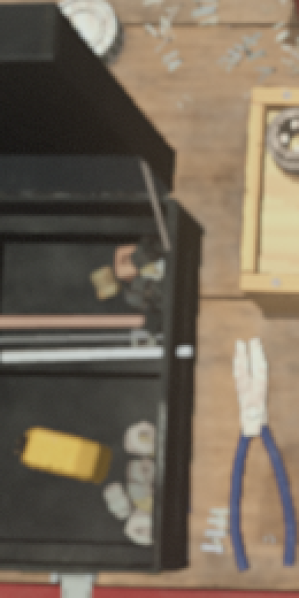

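View pics/m1.png

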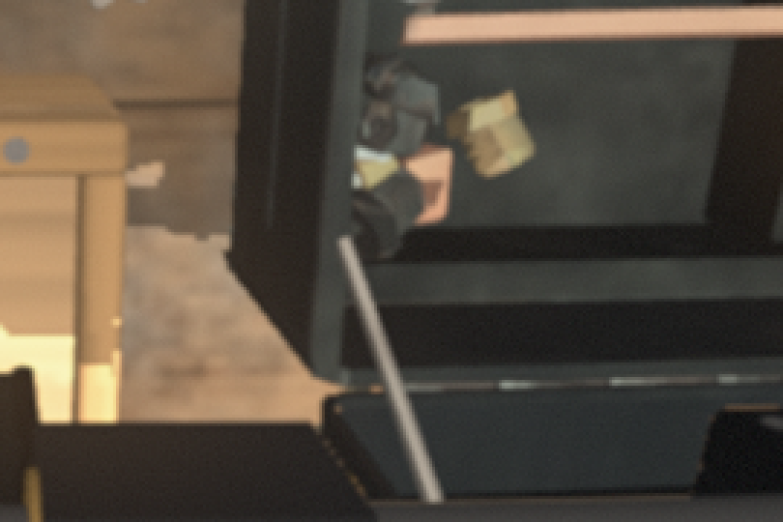

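View pics/m2.png

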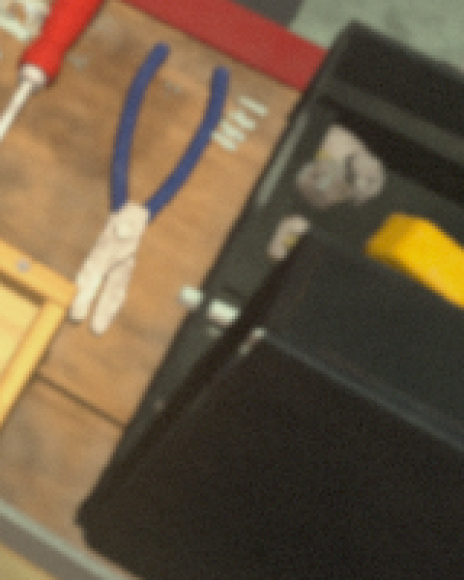

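```bash
python3 - <<'E'
from h import *
import pickle
T=pickle.load(open("f.pkl","rb"))["top"]; f=pickle.load(open("l0.pkl","rb"))
a=lambda u,v:(100+u/2.3,80+v/2.3); b=lambda u,v:(330+u/2.9,150+v/2.9)
print("rim",tri([(T,a(170,200)),(f,b(315,378))]))
print("bottom",tri([(T,a(203,232)),(f,b(230,255))]), onz(f,b(230,255),0))
print("lid",tri([(T,a(175,150)),(f,b(328,400))]),tri([(T,a(175,190)),(f,b(328,400))]))
E
```

```text
rim [0.66358705 0.14310493 0.10778698]
bottom [0.65822571 0.14027118 0.00810055] [0.66075132 0.14242512 0.        ]
lid [ 0.73291886  0.1821906  -0.00875527] [0.66841453 0.14100834 0.11544057]
```

```bash
python3 - <<'E'
from h import *
env.move_straight([.630,.037,.15],rate=.2)
print(env.move_straight([.630,.037,.075],rate=.12,force_limit=5)); st("down")
for y in (-.04,-.09,-.130):
    h=env.move_straight([.630-.0015*(.04-y)/.17,y,.075],rate=.08,force_limit=12); st(h)
    f=env.grab_frame("wrist"); cv2.imwrite(f"pics/n{int(-y*1000)}.png",f["image"])
    if h: break
E
python3 -c "
import cv2,numpy as np
a=[cv2.resize(cv2.imread(f'pics/n{k}.png'),(400,300)) for k in (40,90,130)]
cv2.imwrite('pics/n.png',np.vstack([np.hstack(a[:2]),np.hstack([a[2],a[2]*0])]))"
```

```text
False
down 28.08 [0.6309 0.0372 0.076 ] F [ 0.46 -0.2  -0.83] j [  18.   28.   -7.    0.  -54. -109.] op 0.0
False 29.2 [ 0.6292 -0.0398  0.0749] F [0.09 0.12 0.51] j [  11.   28.   -8.    0.  -54. -102.] op 0.0
False 30.02 [ 0.6288 -0.0903  0.075 ] F [ 0.39  0.61 -0.24] j [  6.  29.  -7.  -0. -54. -97.] op 0.01
False 30.73 [ 0.6284 -0.1304  0.0749] F [ 0.68  0.53 -0.22] j [  3.  29.  -6.  -0. -55. -94.] op 0.0
```

View pics/n.png

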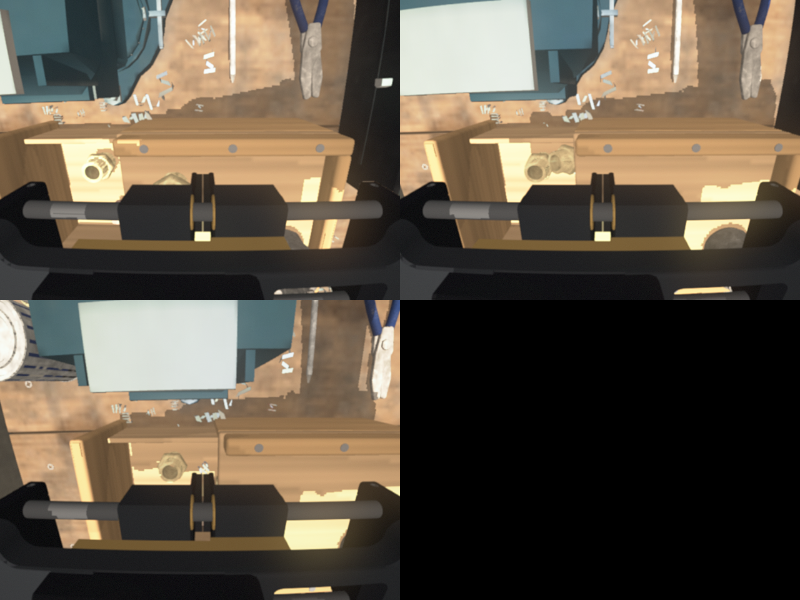

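```bash
python3 - <<'E'
from h import *
env.move_straight([.6284,-.13,.17],rate=.3)
env.move_straight([.60,-.19,.24],rate=.3); st()
f=env.grab_frame("wrist"); cv2.imwrite("pics/o0.png",f["image"])
t=env.grab_frame("scene"); cv2.imwrite("pics/o1.png",cv2.resize(t["image"][200:400,180:440],None,fx=3,fy=3,interpolation=3))
for g in (f,t):
  for n in ("copper_coupling","brass_nipple_1","die_head_3"):
    print(n,[(round(d["score"],2),np.round(d["xyz"],3)) for d in env.search_frame(g,n)])
E
```

```text
31.72 [ 0.5992 -0.1903  0.2391] F [-0.    0.34 -0.99] j [ -3.  21.   5.  -0. -75. -88.] op 0.0
copper_coupling [(0.63, array([ 0.705, -0.137,  0.034]))]
brass_nipple_1 [(0.77, array([ 0.641, -0.169,  0.036])), (0.53, array([ 0.663, -0.114,  0.029]))]
die_head_3 [(0.66, array([0.694, 0.028, 0.126]))]
copper_coupling []
brass_nipple_1 [(0.57, array([ 0.635, -0.164,  0.033])), (0.51, array([ 0.641, -0.061,  0.088]))]
die_head_3 [(0.94, array([0.704, 0.038, 0.131]))]
```

View pics/o0.png

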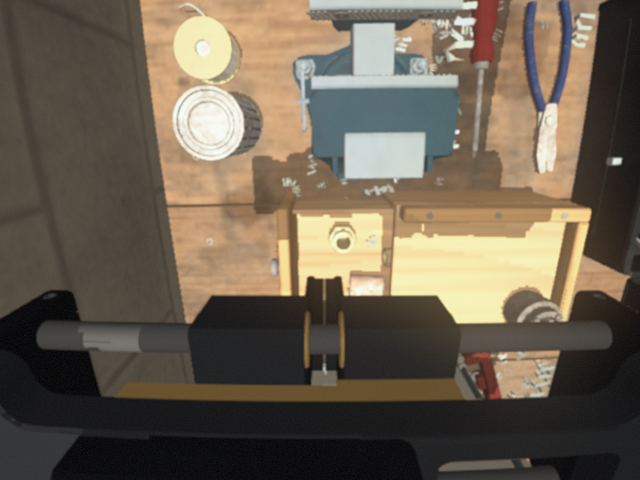

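View pics/o1.png

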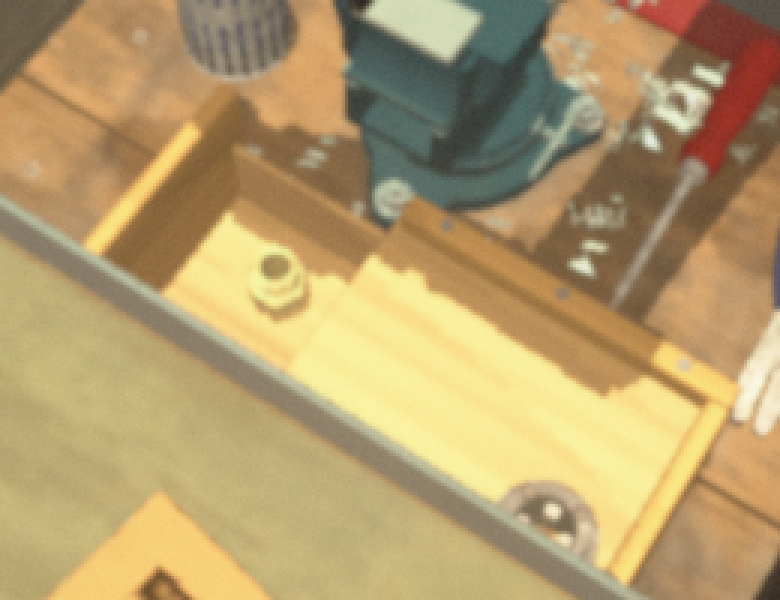

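```bash
python3 - <<'E'
from h import *
env.move_straight([.667,-.258,.20],rate=.3)
print(env.move_straight([.667,-.258,.058],rate=.15,force_limit=6)); st("down")
h=env.move_straight([.668,-.17,.058],rate=.08,force_limit=15); st(h)
h=env.move_straight([.669,-.120,.058],rate=.06,force_limit=15); st(h)
f=env.grab_frame("wrist"); cv2.imwrite("pics/p0.png",f["image"])
E
```

```text
False
down 33.71 [ 0.6679 -0.2581  0.0596] F [ 0.72  0.21 -0.32] j [ -8.  37.   5.   0. -59. -83.] op 0.01
False 34.96 [ 0.6674 -0.1698  0.0571] F [-0.61 -0.16 -0.28] j [ -1.  34.   1.  -0. -57. -90.] op 0.01
True 35.55 [ 0.6679 -0.1384  0.0576] F [ 0.54 -3.63  1.56] j [  2.  34.  -0.   0. -56. -93.] op 0.01
```

View pics/p0.png

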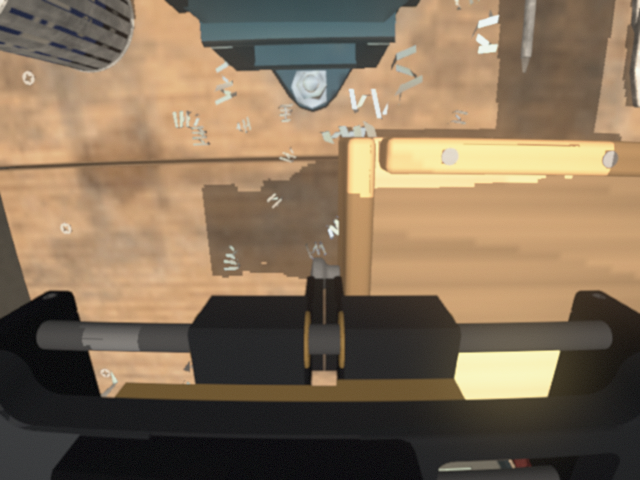

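```bash
python3 - <<'E'
from h import *
h=env.move_straight([.669,-.125,.058],rate=.04,force_limit=18); st(h)
p=env.read_state()["position"]
env.move_straight([.669,-.17,.058],rate=.1); env.move_straight([.669,-.17,.24],rate=.3)
env.move_straight([.60,-.19,.30],rate=.3); env.dwell(.3); st("clear")
f=env.grab_frame("wrist"); cv2.imwrite("pics/q0.png",f["image"])
t=env.grab_frame("scene"); cv2.imwrite("pics/q1.png",t["image"])
for n in ("die_head_3","drawer_front","copper_coupling","brass_nipple_1","cement_tin","solder_spool","screwdriver_cross"):
    print(n,[(round(d["score"],2),np.round(d["xyz"],3)) for g in (f,t) for d in env.search_frame(g,n)])
E
```

```text
True 35.84 [ 0.6678 -0.1387  0.0576] F [ 0.28 -2.22  2.83] j [  2.  34.  -0.   1. -56. -93.] op 0.01
clear 37.82 [ 0.6001 -0.1897  0.2982] F [-0.36 -0.25 -0.23] j [ -3.  20.  12.   1. -83. -89.] op 0.01
die_head_3 [(0.73, array([ 0.64 , -0.024,  0.09 ])), (0.56, array([0.706, 0.031, 0.128])), (0.87, array([0.704, 0.04 , 0.131]))]
drawer_front [(0.78, array([ 0.648, -0.128,  0.099])), (0.93, array([ 0.648, -0.12 ,  0.108]))]
copper_coupling []
brass_nipple_1 [(0.58, array([ 0.653, -0.118,  0.108]))]
cement_tin [(0.7, array([ 0.507, -0.292,  0.096])), (0.93, array([ 0.516, -0.287,  0.089])), (0.37, array([ 0.402, -0.002,  0.024]))]
solder_spool [(0.67, array([ 0.424, -0.311,  0.043])), (0.65, array([ 0.423, -0.293,  0.04 ]))]
screwdriver_cross [(0.7, array([ 0.408, -0.007,  0.021])), (0.65, array([ 0.648, -0.131,  0.097])), (0.7, array([ 0.406, -0.005,  0.024]))]
```

View pics/q0.png

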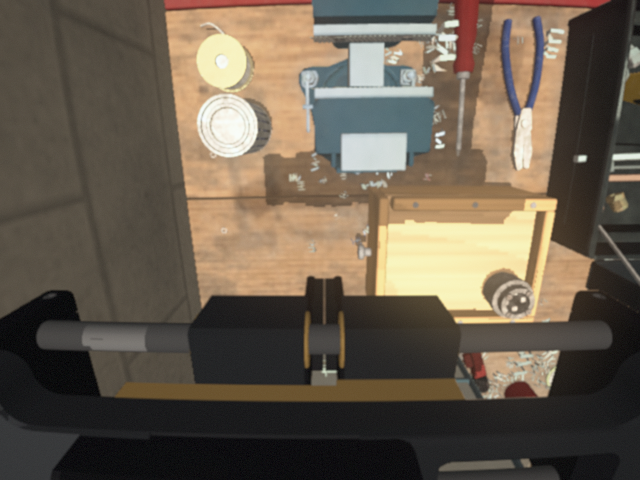

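View pics/q1.png

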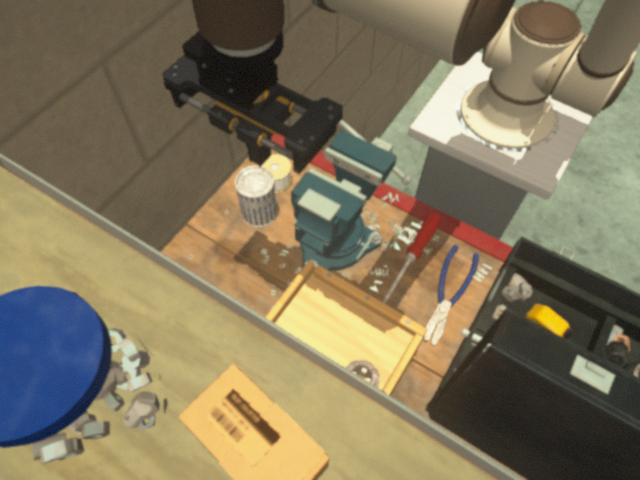

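```bash
python3 - <<'E'
from h import *
f=env.grab_frame("wrist"); im=f["image"]
cv2.imwrite("pics/r0.png",cv2.resize(im[170:330,340:440],None,fx=5,fy=3.7,interpolation=3))
t=env.grab_frame("scene")["image"]
cv2.imwrite("pics/r1.png",cv2.resize(t[250:340,255:345],None,fx=6.5,fy=6.5,interpolation=3))
E
```

```text
(no output)
```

View pics/r0.png

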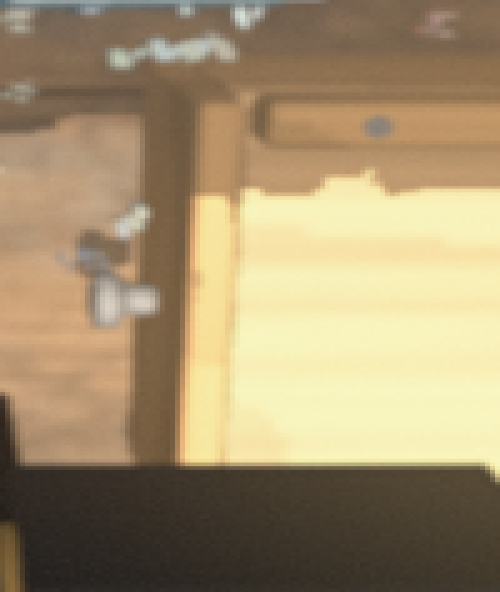

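View pics/r1.png

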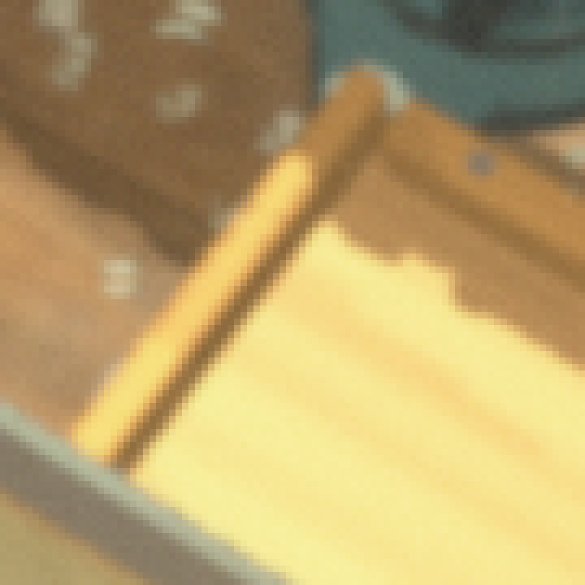

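```bash
python3 - <<'E'
from h import *
f=env.grab_frame("wrist")
for uv in ((379.4,224),(387.8,224)): print(onz(f,uv,.11))
# push once more at a lateral-lower spot: firm check
env.move_straight([.669,-.17,.24],rate=.3); env.move_straight([.669,-.17,.058],rate=.2,force_limit=6)
h=env.move_straight([.669,-.12,.058],rate=.05,force_limit=28); st(h)
env.dwell(.2); st()
env.move_straight([.669,-.17,.058],rate=.1); env.move_straight([.669,-.17,.28],rate=.3)
f=env.grab_frame("wrist"); cv2.imwrite("pics/s0.png",f["image"]); st()
E
```

```text
[ 0.61760043 -0.12554452  0.11      ]
[ 0.6177396 -0.1156303  0.11     ]
True 41.0 [ 0.6689 -0.139   0.058 ] F [ 0.67 -3.26  1.38] j [  2.  34.  -0.   1. -56. -94.] op 0.0
 41.2 [ 0.6689 -0.139   0.0579] F [ 0.53 -2.87  2.47] j [  2.  34.  -0.   1. -56. -94.] op 0.01
 42.6 [ 0.6679 -0.1694  0.2771] F [-0.44  0.92  0.26] j [ -0.  27.  20.   1. -83. -91.] op 0.0
```

View pics/s0.png

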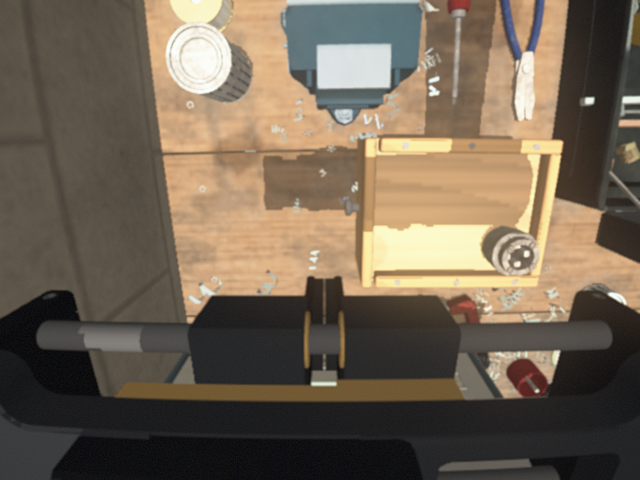

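The drawer panel's inner face measures y = -0.1156 m and the board edge is at -0.116 m. It met the same solid stop three times, the board is clear apart from the die head, and nothing touches the robot, so I'm handing in.

```bash
python3 - <<'E'
from h import *
env.close_job(); st()
E
```

```text
the job is handed in; nothing more can be done
the job is handed in; nothing more can be done
```

The job is finished and handed in at about 43 s on the clock. I hooked the drawer out to its stop, swept nipple 1, then the coupling, then nipple 2 off the open edge, and pushed the drawer shut.

**Last checks**
- **Drawer:** it met the same hard stop on three pushes (limits of 15, 18 and 28 N). Its inner face measured level with the board edge, to within the camera's accuracy of about 2 mm.
- **Fittings:** the board is clear of all three. Before closing, I saw all three down at drawer-floor height; nipple 2 showed only partly, right at the board edge.
- **Die head:** it measures within a few millimetres of where it started.
- **Surroundings:** the tin, spool and screwdriver measure within a few millimetres of where they started.

**What went wrong or disagreed**
- **First hook missed:** the fingertip passed over the drawer front without moving it. Contacts and pictures showed the real fingertips about 30 mm above the stated TCP, so I worked lower from then on.
- **First touch on nipple 1:** before I had worked that out, the finger came down on top of nipple 1 with about 6 N and may have nudged it a few millimetres. The later sweep was clean.
- **False detection:** in the final check the detector reported a brass nipple on the drawer's top rim (score 0.58). The pictures show nothing there.

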